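# Set a security-tag pin with the spring hammer

### The arm

A 7-joint arm with a two-finger parallel gripper is mounted at the origin on a cart in front of the work surface, level with it; the furniture and walls round the work are solid. World frame = base frame: x ahead of the robot, y to its left, z up, the work surface at z = 0. Lengths are in m, angles in rad, forces in N, time in s.
With the tool pointing down it reaches from about 0.35 to 0.9 m from the base axis. Payload 7.2 kg.
Tool frame: the origin (TCP) lies between the finger pads; the fingertips stand 11 mm ahead of it and the grasp point (between the pads) lies 8 mm behind it; z points along the fingers, y is the line along which they close (so a half turn about z gives the same grasp; the last joint's range is limited). The gripper opens to 88 mm and grips with 3 to 60 N. Pads are 20 mm wide; open, the fingers measure 115 mm over their backs; the gripper's body (75 mm by 178 mm) begins 61 mm behind the grasp point.
Start: joints at [1.095, 0.411, -0.013, 1.596, 0.006, 1.134, -0.082], TCP at [0.248, -0.574, 0.234] pointing down, gripper open.
Joint ranges: [-2.95, 2.95], [-0.29, 1.99], [-1.47, 1.44], [0.14, 2.54], [-1.03, 4.17], [0.13, 1.85], [-2.86, 2.86]. Speed limits (rad/s): [2.39, 2.39, 3.01, 3.01, 3.14, 3.14, 3.14].

### API

Orientations are given as a rotation vector (axis times angle).
In Python, from workcell import ctrl gives the robot as it stands.
- The arm moves only by the shell command python3 -m crank 'ROWS'. ROWS is JSON, a list of rows, each a list of 7 numbers: the shift along the tool's x, y, z each as a share of 100 mm, from -1 to 1, then the turn, a rotation vector about the tool's x, y, z each as a share of 90 degrees, from -1 to 1, then the opening, from -1 (shut) to 1 (fully open). A call has 1 to 10 rows; each row is the pose to reach, as a shift and turn from the pose commanded when the call began, along the tool's axes at that moment; what a row does not reach only later rows make up. A row lasts 1/8 s, in which the tool goes at most 62.5 mm and 10.7 degrees, less where a joint would pass 70% of its speed; a pose out of reach is approached as far as the arm can. A call with a number of a shift or a turn outside -1 to 1 is refused whole. A call with a gripper value outside its range is refused whole. The fingers move at their own pace and stop on an object; the grip force is fixed at half the most. Time passes only in rows, so rows that repeat a pose let the fingers close. It gives the time, the measured TCP pose, the force, the opening and the grip force at its end, in the units of the state.
- ctrl.get_obs(): the state, without advancing time (a new reading comes with each control period).
- ctrl.snapshot(name): name is "scene" or "top" or "wrist"; returns the picture (400x640x3 uint8, red, green, blue); there is no depth.
- ctrl.camera_info(name): a dict with "K" (3x3 intrinsics, pixels), "xyz" and "orientation" of the camera in the world. Camera axes: x right, y down, z forward; pixel columns grow to the right and rows downward; lengths in m; the calibration is good to about 2 mm. A picture is of the moment at which its call begins: read the wrist's pose just before it. camera_info takes no time and is no camera call; for the wrist camera it gives the pose at the moment of the call.
- ctrl.hand_in(): hands the job in; it is judged then, once.
Trained networks look in the newest picture that a camera, given by its name, has taken for a name from the list of things; names that differ only in an ending like _2 or _b are one class to them, and where a whole thing is asked for, a point or a joint stands for the part that bears it (a point fixed in the world has none). Each returns a list of dicts, best first, with "conf" (0 to 1); they miss things now and then, are a little off and sometimes report something else, mostly with a low value. They report only what shows in the picture. A call takes as long as a camera call.
- ctrl.recognise(camera, label): "point" ([column, row] as shares, 0 to 1, of the picture: columns of its width, rows of its height, amid what is visible of it).
- ctrl.regions_of(camera, label): "pixels" (400x640 bool, what is visible of it) and "point" ([column, row] as shares, 0 to 1, of the picture: columns of its width, rows of its height, amid what is visible of it).
The state is a dict: "time_s": time; "qpos": joint angles; "joint_vel": joint speeds; "joint_efforts": joint torques, N m; "tool_pos": TCP position; "tcp_rot": TCP orientation; "wrist_force": force on the tool from outside, world axes, zero at the start; "ft_torque": the same for the moment, N m; "grip_width": opening from 0.0 (shut) to 1.0 (fully open); "finger_force": force on a finger pad.
Only numpy, scipy, OpenCV 4.12 (cv2) and the standard library are available. Lean on these libraries where they do the work, as an engineer would, in place of code of your own. Each camera call takes 0.05 s, during which the arm holds its last target. There are 200 camera calls.

### The job

Set the pin of the security tag that is clamped in the bench pin setter: draw the sprung hammer back by its upright post until it catches and stays back by itself, without forcing it against the stop behind the catch, and let go of it. Then press the thumb trigger, not hard, so that the hammer flies home and drives the pin fully in with its blow. Touch neither the hammer nor the pin while the pin goes in or afterwards, let the trigger come up again, and do not disturb the things standing round the tool.

Things in the scene. Friction and masses are not known exactly. Their poses are not given: they have to be found in the camera images.
- setter: bench pin setter, fixed: grey sole plate 210x305x8 mm (x -110..100, y -140..165), round aluminium case (radius 90, top at 45 mm) with a steel hammer arm pivoted on it, a nest clamping a grey tag, a thumb trigger on the other side. Origin on the hammer's vertical pivot at counter height, z up, y towards hammer head and tag at rest.
- hammer (a joint): angle (rad) of the sprung arm about the setter's z; 0: along its +y, as found, resting on the proud pin; grows counter-clockwise from above (head moves to the setter's -x first); about -0.08 with the pin home. Pull needed at the post: 5.5 N near 0, evenly growing to 10 at 0.75 and 12.5 at 1.15. Let go before the catch it snaps back; once caught it stays when unloaded.
- hammer_head: steel arm with dark head and upright post, turning together; origin on the pivot axis at counter height, y along the arm. Arm 54 to 66 mm above the counter. Head 18 (x) by 34 mm (y), 30 to 70 mm above the counter, centred 125 mm from the pivot; on it a round post 14 mm in diameter, 70 to 110 mm above the counter, by which the arm is drawn back
- post_top (a point): centre of the top of the hammer's post, 110 mm above the counter, 125 mm from the pivot
- pin (a joint): how far (m) the tag's pin is driven, along the setter's +x: 0 at the start (head 10 mm proud), 0.010 fully home. Too stiff (28 N) for the hammer's spring alone; only the blow drives it
- pin_head: steel pin of the tag, its round head 13 mm in diameter and 5 mm thick facing the hammer (towards the setter's -x); the axis runs along x, 125 mm from the pivot in y and 45 mm above the counter (the origin is the setter's origin, shifted by the pin's travel)
- trigger (a joint): how far (m) the thumb trigger is pressed down: 0 up, 0.014 at its bottom; a spring returns it. It lets the cocked hammer go at about 0.006 to 0.010 and takes 2 to 6 N to press; more than 25 N on it harms the tool
- pad_top (a point): centre of the top of the ribbed thumb trigger pad, 30 x 30 mm, 60 mm above the counter when up; at x -20, y -120 mm in the setter's frame; pressed straight down
- cream: small round cream pot, 54 mm wide and 43 mm high, loose, beside the trigger; to be left alone; origin under its centre
- tea: small carton 31 x 81 x 49 mm, loose, behind the tool; to be left alone; origin under its centre
- bell: counter bell, 74 mm wide and 56 mm high, loose, in front of the hammer's end of the tool; to be left alone; origin under its centre
- sear (a point): the unseen sear in the case (point: pivot axis, 45 mm up). It catches the arm at an angle set differently on every tool, 0.73 to 1.15 rad. In the last 0.4 rad before it the pull is 0.5 to 2 N higher, and drops back at the click. About 0.07 rad (9 mm at the post) past the catch the arm meets a rubber stop: the pull then climbs 1 to 2 N per mm at the post.
- tag_nest (a point): middle of the top of the aluminium nest that clamps the grey plastic tag, fixed: together x 26..97, y 94..156 mm in the setter's frame, up to 66 mm above the counter
- stop (a joint): how far (rad) the rubber stop past the catch is squeezed by the arm: 0 until the arm presses on it. It is overloaded past 0.045, that is about 5.5 mm at the post and 11 N more pull than when it was first touched

How it is judged:
On the way, in this order (a step that is already met when the one before it is completed fails the run):
1. the hammer is cocked: caught behind 0.65 rad, at rest, touched by nothing, with the pin not yet driven (value of joint hammer above 0.65 rad and velocity of joint hammer between -0.05 and 0.05 rad/s and contact force between each of the fingers, the arm and hammer_head below 0.1 N and value of joint pin below 0.004 m), for 0.3 s.
2. the trigger is pressed (value of joint trigger above 0.004 m).
3. the hammer has flown home and driven the pin in to within 1.5 mm (value of joint pin above 0.0085 m and value of joint hammer below 0.05 rad), for 0.2 s.
At the end, for the whole second after the job is handed in: the pin is driven home to within 1.5 mm (reads over 0.0085), the hammer is back at rest on it (under 0.05 rad) and the trigger is up again (under 3 mm) (all of step 3 and value of joint trigger below 0.003 m); the robot touches nothing.
It fails at once if the hammer is forced against its rubber stop (squeezed by more than 0.045 rad) (value of joint stop above 0.045 rad).
It fails at once if the trigger is pressed with more than 25 N (value of joint trigger above 0.003 m and contact force between any of the fingers, the arm and setter above 25 N).
It fails at once if the robot touches the hammer once the pin has begun to go in (past 4 mm) (value of joint pin above 0.004 m and contact force between any of the fingers, the arm and hammer_head above 0.5 N).
It fails at once if the robot touches the pin (contact force between any of the fingers, the arm and pin_head above 0.5 N).
It fails at once if a bystander is moved by more than 3 cm (distance of any of cream, tea, bell from where it was at the start of the episode above 0.03 m).
It also fails if it takes over 51 s, if anything falls off the work surface, if the arm or the gripper's body presses on something with over 40 N, if the wrist force passes 120 N, or if a joint passes its speed limit or range.

## Working session

There is one attempt and no reset: what is moved stays moved. The work goes in short steps, Python scripts to look and compute and a shell command to move; the robot and the scene stay as the last step left them, time stands still between calls to the robot, and variables do not carry over. Pictures are saved under pics/ and viewed, at most 10 in all, crops included, and the job is handed in when it is done.

```bash
mkdir -p pics; ls
cat > h.py <<'E'
import numpy as np,cv2
from workcell import ctrl
from scipy.spatial.transform import Rotation as R
def cam(n):
    c=ctrl.camera_info(n); o=np.array(c["orientation"],float)
    M=o if o.shape==(3,3) else (R.from_rotvec(o) if o.size==3 else R.from_quat(o)).as_matrix()
    return np.array(c["K"]),np.array(c["xyz"]),M
def ray(n,p):
    K,x,M=cam(n); d=M@np.linalg.solve(K,[p[0]*640,p[1]*400,1]); return x,d/np.linalg.norm(d)
def atz(n,p,z):
    x,d=ray(n,p); return x+d*(z-x[2])/d[2]
def tri(rs):
    A=sum(np.eye(3)-np.outer(d,d) for x,d in rs); b=sum((np.eye(3)-np.outer(d,d))@x for x,d in rs)
    return np.linalg.solve(A,b)
def proj(n,P):
    K,x,M=cam(n); q=K@(M.T@(np.array(P)-x)); return q[:2]/q[2]
E
python3 - <<'E'
from h import *
np.set_printoptions(precision=4,suppress=True)
for n in ["scene","top","wrist"]:
    im=ctrl.snapshot(n); cv2.imwrite(f"pics/{n}0.png",im[:,:,::-1])
    print(n,ctrl.camera_info(n))
    for l in ["setter","post_top","pad_top","hammer_head","pin_head","tag_nest","cream","tea","bell"]:
        try:print(l,[(round(r["conf"],2),np.round(r["point"],4)) for r in ctrl.recognise(n,l)[:2]])
        except Exception as e: print(l,e)
print(ctrl.get_obs())
a=[cv2.imread(f"pics/{n}0.png") for n in ["scene","top"]]
E
```

```text
pics
scene {'K': array([[464.6656,   0.    , 319.6882],
       [  0.    , 464.6656, 194.0306],
       [  0.    ,   0.    ,   1.    ]]), 'xyz': array([-0.2646,  0.3596,  0.6753]), 'orientation': array([-1.2603,  1.9995, -1.1551])}
setter [(0.81, array([0.4908, 0.604 ]))]
post_top [(0.72, array([0.4522, 0.4992])), (0.58, array([0.4542, 0.5713]))]
pad_top [(0.71, array([0.5603, 0.5112]))]
hammer_head [(0.97, array([0.4444, 0.5817])), (0.24, array([0.5583, 0.5095]))]
pin_head []
tag_nest [(0.81, array([0.4877, 0.5905]))]
cream [(0.94, array([0.6208, 0.502 ]))]
tea [(0.83, array([0.4517, 0.505 ]))]
bell [(0.71, array([0.4284, 0.7445]))]
top {'K': array([[410.8503,   0.    , 325.0237],
       [  0.    , 410.8503, 196.3222],
       [  0.    ,   0.    ,   1.    ]]), 'xyz': array([ 0.5409, -0.0698,  0.9393]), 'orientation': array([-2.1691,  2.2266, -0.1024])}
setter [(0.56, array([0.4795, 0.5543]))]
post_top [(0.71, array([0.4455, 0.5615]))]
pad_top [(0.49, array([0.572 , 0.5045]))]
hammer_head [(0.93, array([0.4483, 0.5577]))]
pin_head []
tag_nest [(0.71, array([0.4816, 0.5485]))]
cream [(0.
[... 260 characters left out ...]
 -0.5434,  0.3847]), 'orientation': array([ 2.4301, -1.597 , -0.219 ])}
setter []
post_top []
pad_top []
hammer_head []
pin_head []
tag_nest []
cream []
tea []
bell []
{'time_s': 1.5, 'qpos': array([ 1.0948,  0.4111, -0.0127,  1.5962,  0.0056,  1.1343, -0.0822]), 'joint_vel': array([ 0.0015, -0.0028,  0.0001,  0.0006,  0.0001, -0.0006, -0.0009]), 'joint_efforts': array([ -0.0002, -58.7734,   0.6408, -29.1377,  -0.0537,   0.0104,
         0.    ]), 'tool_pos': array([ 0.2479, -0.5737,  0.2336]), 'tcp_rot': array([-3.0765, -0.6361,  0.    ]), 'wrist_force': array([-0.855 , -0.0876, -0.0256]), 'ft_torque': array([ 0.016 ,  0.0047, -0.0148]), 'finger_force': 0.0, 'grip_width': 1.000359270613273}
```

View pics/top0.png

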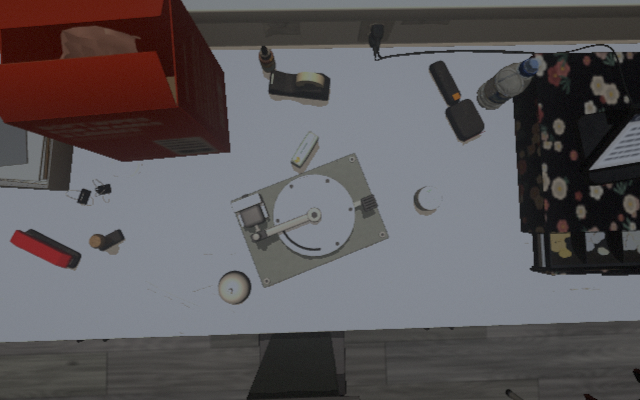

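View pics/scene0.png

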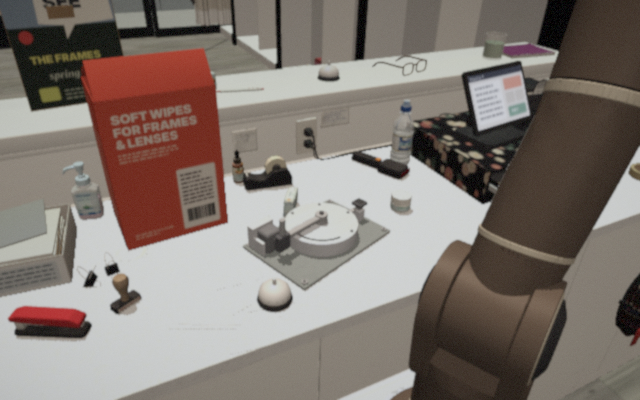

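The top view shows the setter with its pivot at about (314,215), post near (256,237), trigger pad near (369,202), bell at (234,288), cream at (428,198) and tea at (305,150). The scene view agrees; the head lies to the robot's left and the nest is on its far side.

Run:
```python
from h import *
np.set_printoptions(precision=4,suppress=True)
W={}
for n in ["scene","top"]:
    ctrl.snapshot(n)
    for l in ["post_top","pad_top","cream","tea","bell"]:
        W[n,l]=[r["point"] for r in ctrl.recognise(n,l)[:1]]
for l in ["post_top","pad_top","cream","tea","bell"]:
    if W["scene",l] and W["top",l]:
        P=tri([ray("scene",W["scene",l][0]),ray("top",W["top",l][0])])
        print(l,P,proj("top",P)-np.array(W["top",l][0])*[640,400],proj("scene",P)-np.array(W["scene",l][0])*[640,400])
p=atz("top",W["top","post_top"][0],.110); q=atz("top",W["top","pad_top"][0],.060)
print(p,q,np.linalg.norm((p-q)[:2]), "expect",np.hypot(20,245))
# yaw from post-pad: setter vec (20,245)
v=(p-q)[:2]; yaw=np.arctan2(v[1],v[0])-np.arctan2(245,20); print("yaw",yaw)
Rz=R.from_euler("z",yaw).as_matrix(); print("pivot",p-Rz@[0,.125,0],q-Rz@[-.02,-.12,0], atz("top",[314/640,215/400],.066))
print(R.from_rotvec(ctrl.get_obs()["tcp_rot"]).as_matrix(), ctrl.get_obs()["time_s"])
```

```text
post_top [0.5448 0.0042 0.054 ] [-5.201  -2.3031] [5.2588 0.3274]
cream [ 0.5912 -0.3149  0.0259] [-0.5567 -0.2907] [ 0.515  -0.0542]
tea [ 0.7129 -0.0479  0.025 ] [-1.2321 -0.5839] [1.1397 0.1164]
bell [0.406  0.1164 0.0057] [-0.7092 -0.3029] [0.8348 0.0813]
[ 0.5396 -0.0108  0.11  ] [ 0.5874 -0.18    0.06  ] 0.17581130519851443 expect 245.81497106563708
yaw 0.3569544197654735
pivot [ 0.5833 -0.1279  0.11  ] [ 0.5643 -0.0606  0.06  ] [ 0.5617 -0.0674  0.066 ]
[[ 0.918   0.3966  0.    ]
 [ 0.3966 -0.918  -0.    ]
 [ 0.      0.     -1.    ]] 2.1
```

```bash
cat > rel.py <<'E'
import sys; from h import *
def rel(P,yaw):
    o=ctrl.get_obs(); M=R.from_rotvec(o["tcp_rot"]); T=R.from_matrix(np.array([[np.cos(yaw),np.sin(yaw),0],[np.sin(yaw),-np.cos(yaw),0],[0,0,-1.]]).T)
    d=M.inv().apply(np.array(P)-o["tool_pos"]); t=(M.inv()*T).as_rotvec()
    print("t",round(o["time_s"],2),"pos",np.round(o["tool_pos"],4),"shift",np.round(d/.1,3),"turn",np.round(t/(np.pi/2),3),"F",np.round(o["wrist_force"],2),"q7",o["qpos"][6].round(2))
if __name__=="__main__":
    a=list(map(float,sys.argv[1:])); rel(a[:3],a[3])
E
python3 -m crank '[[0.5,-0.45,-0.4,0,0,-0.12,1],[1,-0.9,-0.8,0,0,-0.24,1],[1,-0.9,-0.8,0,0,-0.36,1]]'; python3 rel.py 0.42 -0.10 0.34 1.93
```

```text
time_s: 2.48
tool_pos: [0.3059, -0.4493, 0.3157]
tcp_rot: [2.77, 1.477, 0.001]
wrist_force: [-0.1, -0.3, 0.4]
grip_width: 0.999
finger_force: 0.0
t 2.48 pos [ 0.3059 -0.4493  0.3157] shift [ 3.535 -0.999 -0.246] turn [ 0.001  0.001 -0.605] F [-0.12 -0.29  0.35] q7 0.26
```

```bash
python3 -m crank '[[0.6,-0.2,-0.1,0,0,-0.12,1],[1,-0.35,-0.2,0,0,-0.24,1]]'; python3 rel.py 0.42 -0.10 0.34 1.93
```

```text
time_s: 2.72
tool_pos: [0.3324, -0.3468, 0.3343]
tcp_rot: [2.449, 1.966, 0.0]
wrist_force: [0.1, 0.1, -0.2]
grip_width: 1.0
finger_force: 0.0
t 2.73 pos [ 0.3324 -0.3468  0.3343] shift [ 2.599  0.322 -0.058] turn [ 0.     0.    -0.367] F [ 0.09  0.15 -0.17] q7 0.46
```

```bash
python3 -m crank '[[0.6,-0.1,0,0,0,-0.12,1],[1,-0.2,0,0,0,-0.24,1]]'; python3 rel.py 0.42 -0.10 0.34 1.93
```

```text
time_s: 2.98
tool_pos: [0.3347, -0.2447, 0.334]
tcp_rot: [2.039, 2.389, -0.0]
wrist_force: [0.2, -0.3, 0.6]
grip_width: 1.001
finger_force: 0.0
t 2.98 pos [ 0.3347 -0.2447  0.334 ] shift [ 1.295  1.069 -0.061] turn [ 0.     0.    -0.128] F [ 0.22 -0.29  0.56] q7 0.69
```

```bash
python3 -m crank '[[0.5,0.5,0,0,0,-0.1,1],[1,1,0,0,0,-0.13,1],[1,1,0,0,0,-0.13,1]]'
python3 - <<'E'
from h import *
np.set_printoptions(precision=4,suppress=True)
im=ctrl.snapshot("wrist"); print(ctrl.camera_info("wrist"))
cv2.imwrite("pics/w1.png",im[:,:,::-1])
for l in ["post_top","pad_top","hammer_head","pin_head","tag_nest","setter","bell"]:
    print(l,[(round(r["conf"],2),np.round(np.array(r["point"])*[640,400],1)) for r in ctrl.recognise("wrist",l)[:2]])
E
```

```text
time_s: 3.35
tool_pos: [0.4201, -0.1298, 0.3341]
tcp_rot: [1.787, 2.582, 0.002]
wrist_force: [0.1, -0.3, -0.2]
grip_width: 1.001
finger_force: 0.0
{'K': array([[347.5811,   0.    , 317.9206],
       [  0.    , 347.5811, 198.8978],
       [  0.    ,   0.    ,   1.    ]]), 'xyz': array([ 0.3944, -0.0598,  0.485 ]), 'orientation': array([2.8293, 0.5136, 0.0724])}
post_top [(0.72, array([451. ,  86.4]))]
pad_top [(0.68, array([421.2, 223.5]))]
hammer_head [(0.61, array([453.9,  88.5]))]
pin_head []
tag_nest [(0.85, array([431.4, 125.4]))]
setter [(0.95, array([432.3, 125.3]))]
bell []
```

View pics/w1.png

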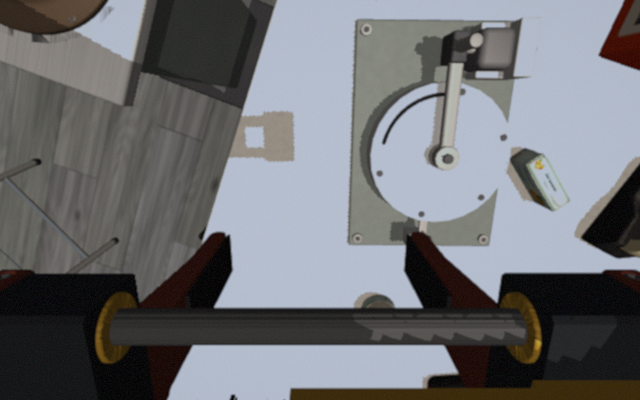

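The wrist view shows the post top at about (476,40), the pivot cap at (446,157), plate corner screws at (366,29), (357,239) and (483,240), and the nest at (497,47). The network's post_top is the centroid of the whole arm, so I'll use the pixels I read myself.

Run:
```python
from h import *
np.set_printoptions(precision=4,suppress=True)
def a(n,u,v,z): return atz(n,[u/640,v/400],z)
p=a("wrist",476,40,.11); c=a("wrist",446,157,.068); t=a("top",256,237,.11); tc=a("top",314,215,.068)
print("post",p,t,tri([ray("wrist",[476/640,.1]),ray("top",[256/640,237/400])]),"piv",c,tc, tri([ray("wrist",[446/640,157/400]),ray("top",[314/640,215/400])]))
print(np.linalg.norm((p-c)[:2]))
v=(p-c)[:2]; print("yaw",np.arctan2(v[1],v[0])-np.pi/2)
s=[a("wrist",*q,.01) for q in [(366,29),(357,239),(483,240)]]; print(s)
v=(s[0]-s[1]); print("yaw plate",np.arctan2(v[1],v[0])-np.pi/2, np.linalg.norm(v))
# screws in pictures to check
im=cv2.imread("pics/w1.png")[10:180,340:550]; tp=cv2.imread("pics/top0.png")[150:290,220:400]
cv2.imwrite("pics/c1.png",np.hstack([cv2.resize(im,(420,340),interpolation=2),cv2.resize(tp,(360,340),interpolation=2)]))
```

```text
post [0.5194 0.0458 0.11  ] [0.5197 0.0496 0.11  ] [0.5202 0.0486 0.1059] piv [ 0.5591 -0.0706  0.068 ] [ 0.5616 -0.0675  0.068 ] [ 0.5617 -0.0691  0.0618]
0.12302649966429788
yaw 0.32908236539468905
[array([0.4185, 0.0393, 0.01  ]), array([ 0.5126, -0.2254,  0.01  ]), array([ 0.6865, -0.1633,  0.01  ])]
yaw plate 0.34162473870091326 0.2809540399074877
```

View pics/c1.png

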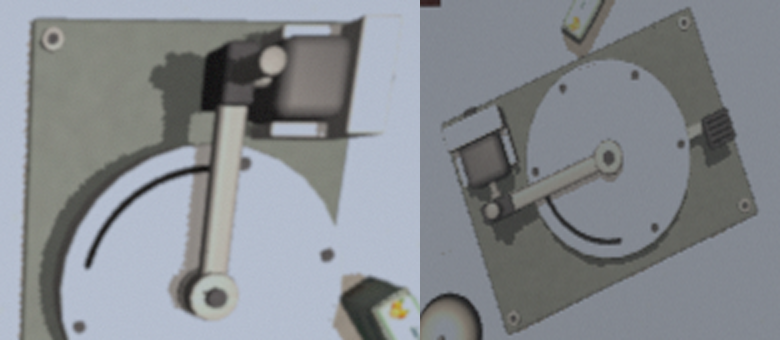

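```bash
python3 rel.py 0.519 0.048 0.16 1.911
```

```text
t 3.75 pos [ 0.4179 -0.1345  0.3336] shift [1.366 1.578 1.736] turn [-0.     0.     0.007] F [ 0.15  0.45 -1.01] q7 0.54
```

```bash
python3 -m crank '[[0.4,0.5,0.5,0,0,0,0],[0.8,0.9,0.9,0,0,0,0],[0.8,0.9,0.9,0,0,0,0]]'; python3 rel.py 0.519 0.048 0.16 1.911
```

```text
time_s: 4.12
tool_pos: [0.4749, -0.0254, 0.2419]
tcp_rot: [-1.793, -2.577, 0.0]
wrist_force: [-0.4, -0.5, 0.2]
grip_width: 0.697
finger_force: 0.0
t 4.12 pos [ 0.4749 -0.0254  0.2419] shift [0.533 0.67  0.819] turn [-0.001 -0.001  0.01 ] F [-0.42 -0.52  0.22] q7 0.17
```

```bash
python3 -m crank '[[0.3,0.35,0.4,0,0,0.01,0],[0.53,0.67,0.75,0,0,0.01,0],[0.53,0.67,0.75,0,0,0.01,0]]'; python3 rel.py 0.519 0.048 0.16 1.911;  python3 - <<'E'
from h import *
np.set_printoptions(precision=4,suppress=True)
im=ctrl.snapshot("wrist"); print(proj("wrist",[.5193,.0483,.11]),proj("wrist",ctrl.get_obs()["tool_pos"]))
cv2.imwrite("pics/w2.png",im[:,:,::-1])
E
```

```text
time_s: 4.5
tool_pos: [0.5188, 0.0475, 0.166]
tcp_rot: [-1.809, -2.562, 0.002]
wrist_force: [-0.1, -0.7, -0.3]
grip_width: 0.502
finger_force: 0.0
t 4.5 pos [0.5188 0.0475 0.166 ] shift [0.004 0.004 0.06 ] turn [-0.002 -0.002  0.001] F [-0.1  -0.72 -0.35] q7 -0.1
[319.1561 221.2621] [317.001  265.1182]
```

View pics/w2.png

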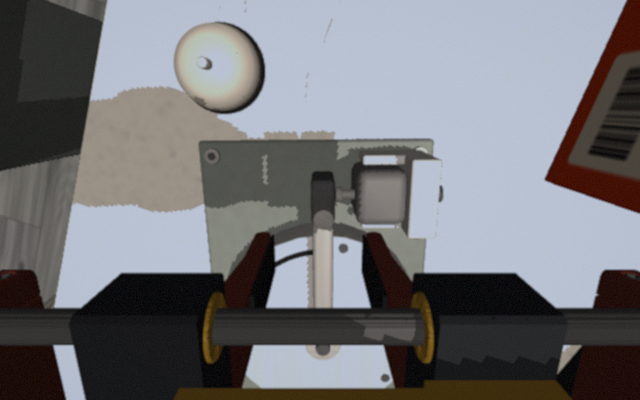

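The bell sits at about (220,65), the post top at about (322,220), as predicted (319,221), and the nest is at (395,195). I'll descend with a loose cage around the post.

```bash
python3 -m crank '[[0,0,0.4,0,0,0,-0.2],[0,0,0.75,0,0,0,-0.36],[0,0,0.75,0,0,0,-0.36],[0,0,0.75,0,0,0,-0.36]]'; python3 rel.py 0.519 0.048 0.091 1.911
```

```text
time_s: 5.05
tool_pos: [0.5206, 0.0448, 0.0955]
tcp_rot: [1.817, 2.561, 0.001]
wrist_force: [0.1, 0.2, -0.1]
grip_width: 0.319
finger_force: 0.0
t 5.05 pos [0.5206 0.0448 0.0955] shift [ 0.035 -0.004  0.045] turn [ 0.001  0.001 -0.002] F [ 0.11  0.21 -0.07] q7 -0.17
```

```bash
python3 -m crank '[[0.03,-0.1,0.04,0,0,-0.05,-0.36],[0.01,-0.25,0.04,0,0,-0.127,-0.36],[-0.02,-0.37,0.04,0,0,-0.19,-0.36],[-0.02,-0.37,0.04,0,0,-0.19,-0.36],[-0.02,-0.37,0.04,0,0,-0.19,-0.36]]'; python3 -c "
from h import *
o=ctrl.get_obs();M=R.from_rotvec(o['tcp_rot']).inv();print(M.apply(o['wrist_force']),o['tool_pos'][:2]-[.561,-.0695],np.linalg.norm(o['tool_pos'][:2]-[.561,-.0695]),o['qpos'].round(2))"
```

```text
time_s: 5.68
tool_pos: [0.489, 0.0319, 0.0923]
tcp_rot: [1.416, 2.797, 0.007]
wrist_force: [6.5, 1.0, -1.5]
grip_width: 0.322
finger_force: 3.3
[-3.07694986  5.79043862  1.50712528] [-0.07197087  0.10143032] 0.12437007419625563 [ 0.38  0.45 -0.68  2.03  0.4   0.78  0.1 ]
```

```bash
cat > f.py <<'E'
from h import *
o=ctrl.get_obs();M=R.from_rotvec(o['tcp_rot']);d=o['tool_pos'][:2]-[.561,-.0695]
x=M.as_matrix()[:,0]
print("t",o["time_s"].__round__(2),"Ftool",M.inv().apply(o['wrist_force']).round(2),"r",np.linalg.norm(d).round(4),"th",round(np.arctan2(-d[0],d[1])-.34,3),"yawth",round(np.arctan2(x[1],x[0])-1.911,3),"z",o['tool_pos'][2].round(4),"w",round(o['grip_width'],3),"q",o['qpos'].round(2))
E
python3 -m crank '[[-0.01,-0.12,0,0,0,-0.06,-0.36],[-0.03,-0.25,0,0,0,-0.127,-0.36],[-0.06,-0.37,0,0,0,-0.19,-0.36],[-0.1,-0.49,0,0,0,-0.255,-0.36],[-0.1,-0.49,0,0,0,-0.255,-0.36]]'; python3 f.py
```

```text
time_s: 6.3
tool_pos: [0.4561, -0.0046, 0.0924]
tcp_rot: [0.828, 3.022, 0.007]
wrist_force: [8.5, 6.4, -3.1]
grip_width: 0.323
finger_force: 4.6
t 6.3 Ftool [-4.    9.81  3.17] r 0.1233 th 0.677 yawth 0.696 z 0.0924 w 0.323 q [ 0.56  0.43 -0.79  2.1   0.44  0.77  0.52]
```

```bash
for i in 1; do
python3 -m crank '[[-0.005,-0.031,0,0,0,-0.016,-0.36],[-0.005,-0.031,0,0,0,-0.016,-0.36]]' >/dev/null; python3 f.py
python3 -m crank '[[-0.005,-0.031,0,0,0,-0.016,-0.36],[-0.005,-0.031,0,0,0,-0.016,-0.36]]'>/dev/null; python3 f.py
python3 -m crank '[[-0.005,-0.031,0,0,0,-0.016,-0.36],[-0.005,-0.031,0,0,0,-0.016,-0.36]]'>/dev/null; python3 f.py; done
```

```text
t 6.55 Ftool [-2.77  9.36  1.44] r 0.1231 th 0.695 yawth 0.721 z 0.0924 w 0.321 q [ 0.57  0.43 -0.8   2.11  0.44  0.77  0.55]
t 6.8 Ftool [-1.49  9.73  0.59] r 0.123 th 0.719 yawth 0.746 z 0.0924 w 0.321 q [ 0.58  0.43 -0.8   2.11  0.45  0.77  0.58]
t 7.05 Ftool [-1.01  9.67 -2.04] r 0.1229 th 0.743 yawth 0.772 z 0.0923 w 0.324 q [ 0.59  0.43 -0.81  2.11  0.45  0.77  0.61]
```

```bash
python3 -m crank '[[-0.005,-0.031,0,0,0,-0.014,-0.36],[-0.005,-0.031,0,0,0,-0.014,-0.36]]' >/dev/null; python3 f.py
python3 -m crank '[[-0.005,-0.031,0,0,0,-0.014,-0.36],[-0.005,-0.031,0,0,0,-0.014,-0.36]]'>/dev/null; python3 f.py
python3 -m crank '[[-0.005,-0.031,0,0,0,-0.014,-0.36],[-0.005,-0.031,0,0,0,-0.014,-0.36]]'>/dev/null; python3 f.py
```

```text
t 7.3 Ftool [ 1.78 11.1  -2.4 ] r 0.1228 th 0.767 yawth 0.794 z 0.0923 w 0.322 q [ 0.6   0.43 -0.82  2.11  0.45  0.77  0.63]
t 7.55 Ftool [ 2.39 10.13 -4.48] r 0.1227 th 0.791 yawth 0.816 z 0.0923 w 0.322 q [ 0.61  0.43 -0.82  2.11  0.45  0.77  0.66]
t 7.8 Ftool [ 4.37 11.53 -6.65] r 0.1225 th 0.816 yawth 0.839 z 0.0922 w 0.323 q [ 0.62  0.43 -0.83  2.12  0.45  0.77  0.68]
```

```bash
python3 -m crank '[[0.02,-0.025,-0.03,0,0,-0.012,-0.36],[0.02,-0.025,-0.03,0,0,-0.012,-0.36]]' >/dev/null; python3 f.py
python3 -m crank '[[0.002,-0.025,0,0,0,-0.012,-0.36],[0.002,-0.025,0,0,0,-0.012,-0.36]]'>/dev/null; python3 f.py
```

```text
t 8.05 Ftool [0.37 9.72 0.52] r 0.1243 th 0.843 yawth 0.857 z 0.0948 w 0.32 q [ 0.64  0.42 -0.84  2.12  0.45  0.77  0.71]
t 8.3 Ftool [-0.41 10.61  1.64] r 0.1243 th 0.863 yawth 0.876 z 0.0948 w 0.319 q [ 0.65  0.42 -0.84  2.12  0.45  0.77  0.73]
```

```bash
python3 -m crank '[[0,0.04,0,0,0,0,-0.36],[0,0.04,0,0,0,0,-0.36]]' >/dev/null; python3 f.py
python3 -m crank '[[0,0.04,0,0,0,0,-0.36],[0,0.04,0,0,0,0,-0.36]]'>/dev/null; python3 f.py
```

```text
t 8.55 Ftool [-1.84 11.    4.55] r 0.1239 th 0.828 yawth 0.876 z 0.0948 w 0.324 q [ 0.64  0.43 -0.84  2.12  0.45  0.77  0.72]
t 8.8 Ftool [-4.4   9.76  5.04] r 0.1237 th 0.795 yawth 0.875 z 0.0949 w 0.324 q [ 0.63  0.43 -0.84  2.12  0.46  0.78  0.71]
```

```bash
python3 -m crank '[[0,-0.05,0,0,0,0,-0.36],[0,-0.09,0,0,0,-0.005,-0.36],[0,-0.09,0,0,0,-0.005,-0.36]]' >/dev/null; python3 f.py
python3 -m crank '[[0.002,-0.025,0,0,0,-0.012,-0.36],[0.002,-0.025,0,0,0,-0.012,-0.36],[0.002,-0.025,0,0,0,-0.012,-0.36]]' >/dev/null; python3 f.py
python3 -m crank '[[0.002,-0.025,0,0,0,-0.012,-0.36],[0.002,-0.025,0,0,0,-0.012,-0.36],[0.002,-0.025,0,0,0,-0.012,-0.36]]'>/dev/null; python3 f.py
```

```text
t 9.18 Ftool [-0.05 10.38  0.37] r 0.1244 th 0.872 yawth 0.883 z 0.0948 w 0.318 q [ 0.65  0.42 -0.84  2.12  0.45  0.77  0.74]
t 9.55 Ftool [-1.86  9.93  0.78] r 0.1243 th 0.89 yawth 0.902 z 0.0948 w 0.322 q [ 0.66  0.43 -0.85  2.12  0.46  0.77  0.76]
t 9.93 Ftool [-1.24  9.59  2.02] r 0.1243 th 0.911 yawth 0.921 z 0.0948 w 0.32 q [ 0.67  0.43 -0.85  2.13  0.46  0.77  0.78]
```

```bash
python3 -m crank '[[0.002,-0.025,0,0,0,-0.012,-0.36],[0.002,-0.025,0,0,0,-0.012,-0.36],[0.002,-0.025,0,0,0,-0.012,-0.36]]' >/dev/null; python3 f.py
python3 -m crank '[[0.002,-0.025,0,0,0,-0.012,-0.36],[0.002,-0.025,0,0,0,-0.012,-0.36],[0.002,-0.025,0,0,0,-0.012,-0.36]]'>/dev/null; python3 f.py
python3 -m crank '[[0,0.04,0,0,0,0,-0.36],[0,0.08,0,0,0,0,-0.36],[0,0.08,0,0,0,0,-0.36]]'>/dev/null; python3 f.py
```

```text
t 10.3 Ftool [-2.78  9.31  2.67] r 0.1243 th 0.932 yawth 0.94 z 0.0948 w 0.322 q [ 0.68  0.43 -0.86  2.13  0.46  0.77  0.81]
t 10.68 Ftool [-3.74  8.12  2.79] r 0.1243 th 0.955 yawth 0.958 z 0.0948 w 0.319 q [ 0.69  0.43 -0.86  2.13  0.46  0.78  0.83]
t 11.05 Ftool [-4.67  9.59  3.96] r 0.1242 th 0.884 yawth 0.959 z 0.095 w 0.32 q [ 0.67  0.43 -0.86  2.12  0.47  0.78  0.81]
```

Run:
```python
from h import *
a=ctrl.snapshot("top");b=ctrl.snapshot("wrist")
a=cv2.resize(a[140:300,210:410],(500,400),interpolation=2); b=b[60:360,170:470]; b=cv2.resize(b,(300,400)) if 0 else cv2.copyMakeBorder(b,0,100,0,0,0)
cv2.imwrite("pics/t3.png",np.hstack([a,b])[:,:,::-1])
print(ctrl.get_obs()["wrist_force"],ctrl.get_obs()["finger_force"])
```

```text
[ 7.70121001  8.51754174 -4.39369671] 4.967907965183258
```

View pics/t3.png

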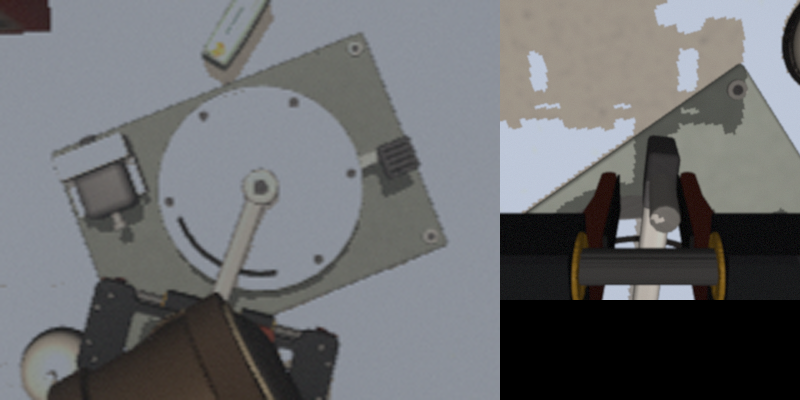

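The hammer is inside the fingers with the arm at about 0.87 rad (from pivot (260,187) to (222,290) in the crop). It isn't caught yet, and the bell is clear. I'll carry on and also watch the finger force.

```bash
sed -i 's/"q",o/"2ff",round(2*o["finger_force"],2),"q",o/' f.py
python3 -m crank '[[0,-0.05,0,0,0,0,-0.36],[0,-0.08,0,0,0,0,-0.36],[0,-0.08,0,0,0,0,-0.36]]'>/dev/null; python3 f.py
python3 -m crank '[[0.002,-0.025,0,0,0,-0.012,-0.36],[0.002,-0.025,0,0,0,-0.012,-0.36],[0.002,-0.025,0,0,0,-0.012,-0.36]]' >/dev/null; python3 f.py
python3 -m crank '[[0.002,-0.025,0,0,0,-0.012,-0.36],[0.002,-0.025,0,0,0,-0.012,-0.36],[0.002,-0.025,0,0,0,-0.012,-0.36]]'>/dev/null; python3 f.py
```

```text
t 11.53 Ftool [-1.25  9.15 -1.35] r 0.1249 th 0.954 yawth 0.958 z 0.0949 w 0.317 2ff 8.83 q [ 0.69  0.43 -0.86  2.13  0.46  0.78  0.83]
t 11.9 Ftool [-1.84 10.41  1.47] r 0.1248 th 0.97 yawth 0.978 z 0.0949 w 0.319 2ff 10.5 q [ 0.7   0.43 -0.87  2.13  0.47  0.78  0.85]
t 12.28 Ftool [-3.42 10.95  2.1 ] r 0.1248 th 0.989 yawth 0.996 z 0.0949 w 0.321 2ff 10.85 q [ 0.71  0.43 -0.87  2.13  0.47  0.78  0.87]
```

```bash
python3 -m crank '[[0.002,-0.025,0,0,0,-0.012,-0.36],[0.002,-0.025,0,0,0,-0.012,-0.36],[0.002,-0.025,0,0,0,-0.012,-0.36]]' >/dev/null; python3 f.py
python3 -m crank '[[0.002,-0.025,0,0,0,-0.012,-0.36],[0.002,-0.025,0,0,0,-0.012,-0.36],[0.002,-0.025,0,0,0,-0.012,-0.36]]'>/dev/null; python3 f.py
```

```text
t 12.65 Ftool [-4.63 10.47  2.69] r 0.1247 th 1.009 yawth 1.015 z 0.095 w 0.324 2ff 10.87 q [ 0.72  0.43 -0.88  2.13  0.47  0.78  0.89]
t 13.03 Ftool [-5.26 10.27  4.26] r 0.1247 th 1.029 yawth 1.034 z 0.095 w 0.323 2ff 10.87 q [ 0.72  0.43 -0.88  2.13  0.47  0.78  0.91]
```

```bash
python3 -m crank '[[0,0.05,0,0,0,0,-0.36],[0,0.09,0,0,0,0,-0.36],[0,0.09,0,0,0,0,-0.36]]' >/dev/null; python3 f.py
python3 -m crank '[[0.0,-0.05,0,0,0,0,-0.36],[0,-0.09,0,0,0,0,-0.36],[0.002,-0.11,0,0,0,-0.01,-0.36],[0.002,-0.11,0,0,0,-0.01,-0.36]]'>/dev/null; python3 f.py
python3 -m crank '[[0.002,-0.025,0,0,0,-0.012,-0.36],[0.002,-0.025,0,0,0,-0.012,-0.36],[0.002,-0.025,0,0,0,-0.012,-0.36]]'>/dev/null; python3 f.py
```

```text
t 13.4 Ftool [-3.87  7.93 -1.06] r 0.1253 th 0.964 yawth 1.034 z 0.095 w 0.321 2ff 7.26 q [ 0.7   0.43 -0.88  2.13  0.48  0.78  0.89]
t 13.9 Ftool [-1.2  12.19 -1.14] r 0.1259 th 1.042 yawth 1.05 z 0.095 w 0.322 2ff 12.4 q [ 0.73  0.43 -0.89  2.13  0.47  0.78  0.93]
t 14.28 Ftool [-2.79 14.1   1.64] r 0.1258 th 1.056 yawth 1.07 z 0.095 w 0.323 2ff 14.57 q [ 0.74  0.43 -0.89  2.13  0.48  0.78  0.95]
```

```bash
python3 -m crank '[[0,0.08,0,0,0,0,-0.36],[0,0.11,0,0,0,0,-0.36],[0,0.11,0,0,0,0,-0.36]]' >/dev/null; python3 f.py
python3 -m crank '[[0,0.04,0,0,0,0,-0.36],[0,0.04,0,0,0,0,-0.36]]' >/dev/null; python3 f.py
```

```text
t 14.65 Ftool [-5.89  9.13  3.11] r 0.1254 th 0.975 yawth 1.069 z 0.0951 w 0.323 2ff 10.39 q [ 0.72  0.43 -0.89  2.13  0.48  0.78  0.93]
t 14.9 Ftool [-2.02  5.27 -4.7 ] r 0.1275 th 0.963 yawth 1.068 z 0.0944 w 0.317 2ff 5.34 q [ 0.71  0.43 -0.89  2.13  0.48  0.78  0.92]
```

```bash
python3 -m crank '[[0,0.03,0,0,0,0,-0.36],[0,0.03,0,0,0,0,-0.36]]' >/dev/null; python3 f.py
python3 -m crank '[[0,0.03,0,0,0,0,-0.36],[0,0.03,0,0,0,0,-0.36]]' >/dev/null; python3 f.py
```

```text
t 15.15 Ftool [-0.65 -0.32 -0.32] r 0.13 th 0.957 yawth 1.068 z 0.0926 w 0.318 2ff 0.0 q [ 0.7   0.43 -0.89  2.13  0.48  0.78  0.91]
t 15.4 Ftool [-0.02  0.16  0.19] r 0.1302 th 0.928 yawth 1.069 z 0.0925 w 0.32 2ff 0.0 q [ 0.69  0.44 -0.89  2.13  0.48  0.78  0.91]
```

The hammer stays caught with no force on the fingers. Next I lift clear and close the gripper.

```bash
python3 -m crank '[[0,0,-0.3,0,0,0,-0.36],[0,0,-0.6,0,0,0,-0.36],[0,0,-1,0,0,0,-0.36],[0,0,-1,0,0,0,-1],[0,0,-1,0,0,0,-1]]' >/dev/null; python3 f.py; python3 rel.py 0.582 -0.189 0.20 1.911
python3 - <<'E'
from h import *
a=ctrl.snapshot("top"); ctrl.snapshot("scene")
for n in ["top","scene"]:
  for r in ctrl.recognise(n,"pad_top")[:1]: print(n,np.array(r["point"])*[640,400],atz(n,r["point"],.06))
print(proj("top",[.582,-.189,.06]),atz("top",[369/640,203/400],.06))
cv2.imwrite("pics/t4.png",cv2.resize(a[140:300,210:410],(750,600),interpolation=2)[:,:,::-1])
E
```

```text
t 16.02 Ftool [-0.96  0.39 -0.26] r 0.1302 th 0.932 yawth 1.068 z 0.1921 w 0.133 2ff 0.0 q [ 0.84  0.28 -1.02  2.03  0.29  0.98  1.09]
t 16.02 pos [ 0.4366 -0.0311  0.1921] shift [-1.69  -1.323 -0.079] turn [-0.001 -0.     0.68 ] F [1.01 0.23 0.26] q7 1.09
top [367.808 202.8  ] [ 0.58494185 -0.18363187  0.06      ]
[370.34475673 204.10277713] [ 0.58444573 -0.18618487  0.06      ]
```

View pics/t4.png

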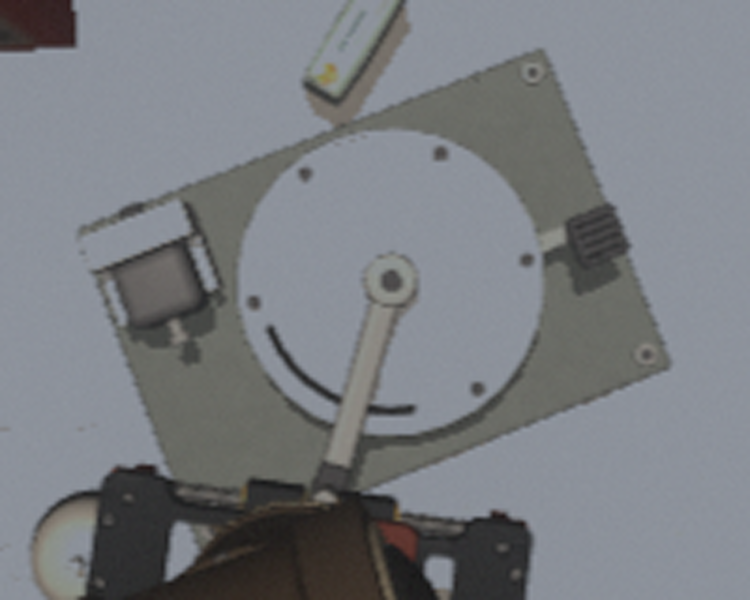

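The hammer stays cocked by itself, with its arm running from (391,281) to (325,490), and nothing touches it. The pad centre is at crop (597,236), i.e. about (0.583,-0.188). Going there at height.

```bash
python3 -m crank '[[-0.4,-0.3,0,0,0,0.1,-1],[-0.7,-0.6,0,0,0,0.2,-1],[-1,-0.8,0,0,0,0.3,-1],[-1,-0.8,0,0,0,0.4,-1],[-1,-0.8,0,0,0,0.5,-1]]' >/dev/null; python3 rel.py 0.583 -0.188 0.14 1.911
```

```text
t 16.85 pos [ 0.5227 -0.1257  0.1914] shift [-0.859  0.131  0.512] turn [-0.001 -0.001  0.177] F [ 0.31 -0.01  0.31] q7 0.48
```

```bash
python3 -m crank '[[-0.4,0.05,0.1,0,0,0.09,-1],[-0.86,0.13,0.3,0,0,0.177,-1],[-0.86,0.13,0.5,0,0,0.177,-1],[-0.86,0.13,0.5,0,0,0.177,-1]]' >/dev/null; python3 rel.py 0.583 -0.188 0.08 1.911;python3 - <<'E'
from h import *
b=ctrl.snapshot("wrist")
print([(r["conf"],np.array(r["point"])*[640,400],atz("wrist",r["point"],.06)) for r in ctrl.recognise("wrist","pad_top")[:2]],proj("wrist",[.583,-.188,.06]))
cv2.imwrite("pics/w5.png",b[:,:,::-1])
E
```

```text
t 17.35 pos [ 0.5819 -0.1866  0.14  ] shift [-0.019  0.008  0.6  ] turn [-0.002 -0.002  0.005] F [-1.28  0.37 -0.17] q7 0.27
[(0.86, array([326.272, 207.92 ]), array([ 0.58785195, -0.18122859,  0.06      ]))] [316.49573641 214.30250842]
```

View pics/w5.png

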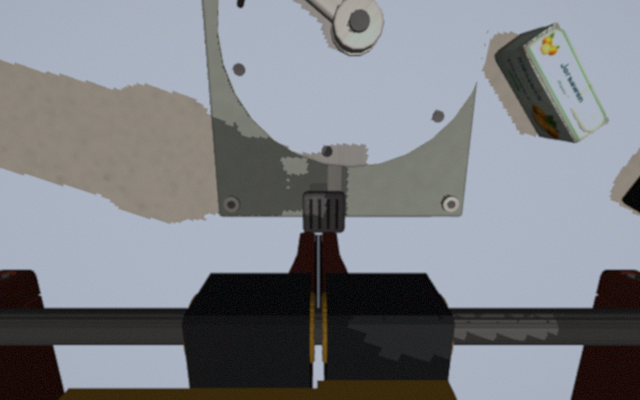

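The pad is at (324,211), about 4–5 mm right of my prediction (316,214), so I'll aim at (0.586,-0.185).

```bash
python3 rel.py 0.586 -0.185 0.074 1.911
python3 -m crank '[[0,0.04,0.3,0,0,0,-1],[0,0.04,0.62,0,0,0,-1],[0,0.04,0.62,0,0,0,-1]]' >/dev/null; python3 f.py;python3 rel.py 0.586 -0.185 0.074 1.911
```

```text
t 17.45 pos [ 0.5831 -0.1865  0.1426] shift [0.004 0.033 0.686] turn [-0.    -0.001  0.005] F [-0.53 -0.24 -0.08] q7 0.27
t 17.82 Ftool [ 0.09 -0.61 -0.41] r 0.1188 th -3.27 yawth 0.007 z 0.0798 w 0.005 2ff 0.0 q [ 0.64  0.63 -0.58  1.73  0.42  0.91  0.23]
t 17.82 pos [ 0.5859 -0.1857  0.0798] shift [0.006 0.003 0.058] turn [-0.002 -0.001  0.005] F [-0.61 -0.12  0.41] q7 0.23
```

```bash
python3 -m crank '[[0,0,0.06,0,0,0,-1],[0,0,0.12,0,0,0,-1],[0,0,0.12,0,0,0,-1]]' >/dev/null; python3 f.py
python3 -m crank '[[0,0,0.03,0,0,0,-1],[0,0,0.03,0,0,0,-1]]' >/dev/null; python3 f.py
python3 -m crank '[[0,0,0.03,0,0,0,-1],[0,0,0.03,0,0,0,-1]]' >/dev/null; python3 f.py
```

```text
t 18.2 Ftool [-0.24  0.24 -1.96] r 0.1203 th -3.253 yawth 0.006 z 0.0695 w 0.008 2ff 1.21 q [ 0.63  0.65 -0.57  1.74  0.43  0.88  0.22]
t 18.45 Ftool [-0.05  0.14 -3.77] r 0.1203 th -3.254 yawth 0.006 z 0.0665 w 0.004 2ff 3.97 q [ 0.63  0.65 -0.57  1.74  0.44  0.88  0.22]
t 18.7 Ftool [-1.14  1.73 -4.14] r 0.1201 th -3.258 yawth 0.006 z 0.0629 w 0.003 2ff 3.7 q [ 0.63  0.65 -0.57  1.74  0.44  0.87  0.21]
```

```bash
python3 -m crank '[[0,0,0.03,0,0,0,-1],[0,0,0.03,0,0,0,-1]]' >/dev/null; python3 f.py
python3 - <<'E'
from h import *
a=ctrl.snapshot("top")
cv2.imwrite("pics/t6.png",cv2.resize(a[140:300,210:410],(500,400),interpolation=2)[:,:,::-1])
E
```

```text
t 18.95 Ftool [-1.04  1.02 -4.71] r 0.1202 th -3.258 yawth 0.006 z 0.0597 w 0.006 2ff 4.49 q [ 0.63  0.66 -0.56  1.74  0.44  0.87  0.21]
```

View pics/t6.png

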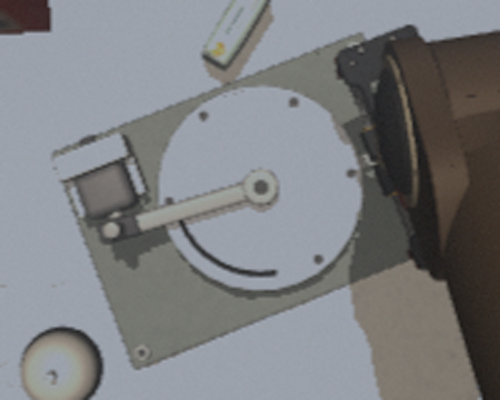

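The hammer has flown home. Its post is now at crop (110,229), against (115,242) at the start, about 10 mm nearer the nest, so the pin is in. I lift off and hand in.

```bash
python3 -m crank '[[0,0,-0.2,0,0,0,-1],[0,0,-0.5,0,0,0,-1],[0,0,-1,0,0,0,-1],[0,0,-1,0,0,0,-1],[0,0,-1,0,0,0,-1],[0,0,-1,0,0,0,-1]]' >/dev/null; python3 f.py; python3 -c "
from h import *
print(ctrl.hand_in())"
```

```text
t 19.75 Ftool [-0.51 -0.12  0.27] r 0.1197 th -3.268 yawth 0.006 z 0.1585 w 0.007 2ff 0.0 q [ 0.67  0.55 -0.62  1.67  0.36  1.05  0.28]
the job is handed in; nothing more can be done
None
```

I cocked the hammer, it held by itself, and a press of about 5 N on the trigger sent it home; the top picture shows the pin driven in. I then lifted clear and handed the job in at 19.8 s; no verdict came back, and I did not look again at the trigger after lifting off.

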